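# Lower the heavy cover of the flask case

## Task

Close the larger of the two open sample cases, the wide one with the flasks standing in it: push its heavy cover down slowly all the way until it is fully shut, without letting it slam. Leave the cover of the smaller case standing as it is.

Things in the scene. Friction and masses are not known exactly. Their poses are not given: they have to be found in the camera images.
- cover (a joint): Opening angle of the large case's cover in rad: 0 is shut; starts between 0.8 and 1.3, leaning towards its case's front. Aluminium plate 200 mm (hinge to front edge) x 240 x 12 mm, 0.9 kg, on stiff friction hinges: it stays at any angle where it is left and must be pushed all the way (1 to 6 N at 170 mm from the hinge). Over 1 rad/s (200 mm/s at the edge) in the last 0.5 rad is a slam.
- case_hinge (a point): Fixed point: middle of the large case's hinge line, on top of its far wall. x level, from case front to hinge; y along the hinge; z up. Grey box 200 (x) x 240 (y) x 105 mm high, on a wooden riser of 3 to 53 mm; two flasks inside, below its rim. At opening a the 12 mm plate's underside runs from here along (-cos a, 0, sin a); its outer face looks along (sin a, 0, cos a).
- cover_edge (a point): Middle of the large cover's front edge, on its outer (upper) face, 200 mm from the hinge; moves with it. x along the cover to the hinge, y along the hinge, z out of the outer face. 12 mm higher than the point case_hinge when shut. A thin 12 x 50 mm finger tab sticks out of the edge here (look only).
- small_cover_edge (a point): The same point on the smaller case's cover, which must stay as it is. That case is of the same make but 200 x 160 x 105 mm and empty, on its own riser, its cover 200 x 160 x 12 mm, also half open. Which case stands left and which right varies.

How it is judged:
By the outcome, as a careful person would: the job done as asked, in the order asked, and still so for the second after the job is handed in, with the robot touching nothing.
It also fails if it takes over 35 s, if anything falls off the work surface, if the arm or the gripper's body presses on something with over 40 N, if the wrist force passes 120 N, or if a joint passes its speed limit or range.

## Robot

A 6-joint arm with a two-finger parallel gripper is mounted at the origin on the work surface. World frame = base frame: x ahead of the robot, y to its left, z up, the work surface at z = 0. Lengths are in m, angles in rad, forces in N, time in s.
With the tool pointing down it reaches from about 0.3 to 0.875 m from the base axis. Payload 4.2 kg.
Tool frame: the origin (TCP) lies between the finger pads; the fingertips stand 11 mm ahead of it and the grasp point (between the pads) lies 8 mm behind it; z points along the fingers, y is the direction in which the jaws open and shut (so a half turn about z gives the same grasp; the last joint's range is limited). The gripper opens to 85 mm and grips with 20 to 120 N. Pads are 22 mm wide; open, the fingers measure 114 mm over their backs; the gripper's body (76 mm by 85 mm) begins 54 mm behind the grasp point. The pads swing forward as they close: fully open they stand 13 mm farther back than shut.
Start: joints at [-1.16, 0.32, 1.565, -0, 1.257, -0.02], TCP at [0.24, -0.522, 0.242] pointing down, gripper open.
Joint ranges: [-3.11, 3.11], [-0.84, 2.01], [0.21, 2.61], [-1.34, 4.49], [0.05, 2.63], [-2.56, 2.56]. Speed limits (rad/s): [2.57, 2.57, 3.14, 3.14, 3.14, 3.14].

## Interface

Orientations are given as a unit quaternion [w, x, y, z].
In Python, from cell import * gives the robot as it stands.
- The arm moves only by the shell command python3 -m inch 'ROWS'. ROWS is JSON, a list that holds one entry, the list of rows, each a list of 7 numbers: the shift along the tool's x, y, z in mm, then the turn, a rotation vector about the tool's x, y, z in rad, then the opening in per cent of the stroke, from 0 (shut) to 100 (fully open). A call has 1 to 8 rows; each row shifts and turns the commanded pose from where the row before left it, along the tool's axes as they then stand; what a row does not reach is not made up. A row lasts 1/12 s, in which the tool goes at most 41.7 mm and 7.16 degrees, less where a joint would pass 70% of its speed; a pose out of reach is approached as far as the arm can. A call is refused whole if a number of a shift passes 41.7 or a number of a turn 0.125, either way. A call with a gripper value outside its range is refused whole. The fingers move at their own pace and stop on an object; the grip force is fixed at half the most. Time passes only in rows, so rows that do not move let the fingers close. It gives the time, the measured TCP pose, the force and the opening at its end, in the units of the state.
- get_obs(): the state, without advancing time (a new reading comes with each control period).
- get_image(name): name is "side" or "top"; returns a dict with "img" (400x640x3 uint8, red, green, blue), "z_map" (400x640 float32, m along the optical axis (not along the pixel's ray), 0 where there is no reading), "vertical_fov" (degrees; the focal length in pixels is half the picture's height over the tangent of half this angle, whatever the lens; pixels are square), "cx", "cy" (the principal point, pixels), "k1" (the pictures are not rectified: a ray, as slopes to the right and down, at radius r is drawn at 1 + k1 r^2 times it, then the intrinsics apply), "R" (3x3) and "t" (3): a world point X has camera coordinates R X + t. Camera axes: x right, y down, z forward; pixel columns grow to the right and rows downward; lengths in m; the calibration is good to about 2 mm. A picture is of the moment at which its call begins.
- hand_in(): hands the job in, once; it reports no verdict.
Trained networks look in a picture, given as the dict that the camera call returned (one of the last four; its "shot" number tells which), for a name from the list of things; names that differ only in an ending like _2 or _b are one class to them, and where a whole thing is asked for, a point or a joint stands for the part that bears it (a point fixed in the world has none). Each returns a list of dicts, best first, with "score" (0 to 1); they miss things now and then, are a little off and sometimes report something else, mostly with a low value. They report only what shows in the picture. A call takes as long as a camera call.
- boxes_of(picture, name): "bbox" ([left, top, width, height] in pixels, round what is visible of it).
The state is a dict: "time_s": time; "joint_positions": joint angles; "joint_velocities": joint speeds; "tau": joint torques, N m; "tcp_pos": TCP position; "eef_rot": TCP orientation; "contact_force": force on the tool from outside, world axes, zero at the start; "torque": the same for the moment, N m; "width": finger opening in m.
Only numpy, scipy, OpenCV 4.12 (cv2) and the standard library are available. Lean on these libraries where they do the work, as an engineer would, in place of code of your own. Each camera call takes 0.05 s, during which the arm holds its last target. There are 200 camera calls.

## Working session

There is one attempt and no reset: what is moved stays moved. The work goes in short steps, Python scripts to look and compute and a shell command to move; the robot and the scene stay as the last step left them, time stands still between calls to the robot, and variables do not carry over. Pictures are saved under pics/ and viewed, about 8 in all and at most 12, crops included, and the job is handed in when it is done.

```bash
mkdir -p pics; cat > h.py <<'E'
from cell import *
import numpy as np, cv2
def rays(p,uv):
    f=p["img"].shape[0]/2/np.tan(np.radians(p["vertical_fov"])/2)
    K=np.array([[f,0,p["cx"]],[0,f,p["cy"]],[0,0,1]])
    return cv2.undistortPoints(np.array(uv,float).reshape(-1,1,2),K,np.array([p["k1"],0,0,0,0.])).reshape(-1,2)
def world(p,uv,z=None):
    uv=np.array(uv,float).reshape(-1,2); s=rays(p,uv)
    if z is None: z=p["z_map"][np.round(uv[:,1]).astype(int),np.round(uv[:,0]).astype(int)]
    c=np.c_[s,np.ones(len(s))]*np.reshape(z,(-1,1))
    return (c-np.array(p["t"]))@np.array(p["R"])
def cloud(p):
    v,u=np.mgrid[:400,:640]; return world(p,np.c_[u.ravel(),v.ravel()]).reshape(400,640,3)
E
python3 - <<'E'
from h import *
import pickle
o=get_obs(); print(o)
ps={}
for n in("side","top"):
    p=get_image(n); ps[n]=p; cv2.imwrite(f"pics/{n}0.png",p["img"][...,::-1])
    for k in("cover","cover_edge","small_cover_edge"): print(n,k,[(b["bbox"],round(b["score"],2)) for b in boxes_of(p,k)[:3]])
    print(p["vertical_fov"],p["k1"],np.round(p["R"],3).tolist(),p["t"])
pickle.dump(ps,open("ps0.pkl","wb"))
E
```

```text
{'time_s': 0.0, 'joint_positions': array([-1.15998716e+00,  3.20318179e-01,  1.56568594e+00,  1.94880536e-06,
        1.25743132e+00, -2.00070448e-02]), 'joint_velocities': array([-0.00052312,  0.00019866, -0.00110418,  0.00210787,  0.00135651,
        0.00018651]), 'tau': array([-7.66898956e-04, -4.15520990e+01, -2.34162712e+01, -1.23485788e-04,
        8.13322957e-03,  2.78525384e-06]), 'tcp_pos': array([ 0.2399374 , -0.52203049,  0.24146448]), 'eef_rot': array([-9.04038720e-04,  9.76888895e-01,  2.13745733e-01, -1.77988609e-04]), 'contact_force': array([ 0.50733162,  0.20535195, -0.54214026]), 'torque': array([0.02990919, 0.01577786, 0.02730327]), 'width': 0.08527472454597698}
side cover [([353.1, 94.8, 105.5, 88.5], 0.76)]
side cover_edge []
side small_cover_edge [([168.9, 208.0, 89.2, 47.7], 0.98)]
55.55811338200903 -0.03904907752845698 [[-0.69, -0.723, 0.017], [-0.559, 0.518, -0.647], [0.459, -0.456, -0.762]] [0.37119169 0.42508375 0.70915025]
top cover [([371.4, 165.6, 130.6, 65.2], 0.89)]
top cover_edge [([358.8, 166.5, 144.3, 62.4], 0.96)]
top small_cover_edge [([151.1, 125.9, 101.1, 48.7], 0.72)]
48.601519507981976 -0.09223760641178284 [[0.026, -0.999, 0.025], [-0.985, -0.03, -0.169], [0.17, -0.02, -0.985]] [-0.04600335  0.53798271  1.05209846]
```

View pics/side0.png

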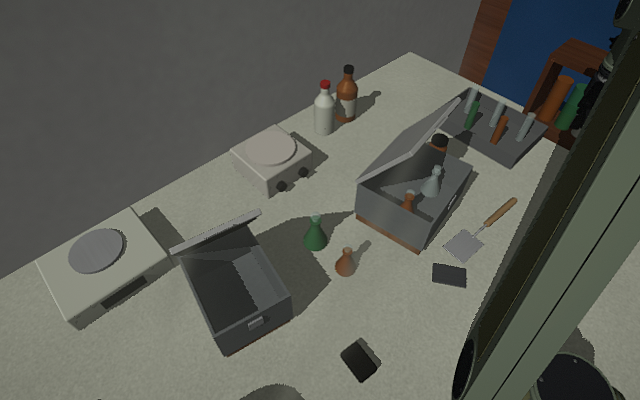

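View pics/top0.png

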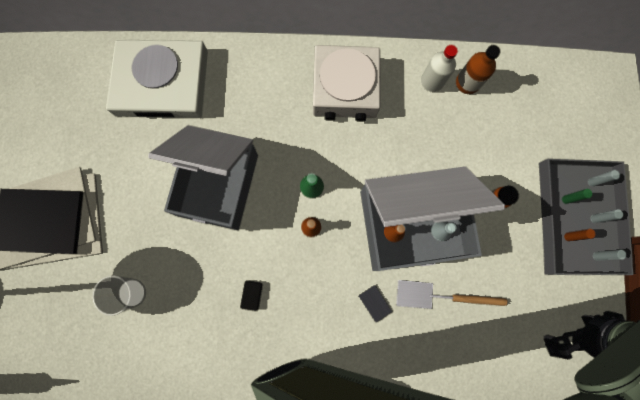

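The pictures show the large case on the right (top view: cover about 365–503, 167–222, flasks at 395,232 and 447,230, a bottle close by at 507,195). The small case is on the left (cover 150–253, 127–172). Next I fit the cover plane.

```bash
python3 - <<'E'
from h import *
import pickle
ps=pickle.load(open("ps0.pkl","rb"))
p=ps["top"]; C=cloud(p)
def fit(poly,it=4):
    m=np.zeros((400,640),np.uint8); cv2.fillPoly(m,[np.array(poly)],1)
    P=C[(m>0)&(p["z_map"]>0)]
    q=P
    for _ in range(it):
        c=q.mean(0); n=np.linalg.svd(q-c,full_matrices=False)[2][2]; n*=np.sign(n[2]); q=P[abs((P-c)@n)<.006]
    return c,n,q
for name,poly in(("big",[(362,178),(490,163),(510,212),(375,226)]),("small",[(145,155),(185,122),(260,145),(228,177)])):
    c,n,q=fit(poly); 
    hy=np.cross([0,0,1],n); hy/=np.linalg.norm(hy)   # along hinge
    d=np.cross(hy,n)  # in-plane
    if d[2]<0:d=-d
    a=np.arctan2(np.hypot(n[0],n[1]),n[2])
    print(name,"n",n.round(3),"angle",a,"hy",hy.round(3),"d(up)",d.round(3),len(q))
    s=(q-c)@d; t=(q-c)@hy
    sp=np.percentile(s,[.5,2,98,99.5]); tp=np.percentile(t,[.5,2,98,99.5]); print("s",sp.round(3),"t",tp.round(3))
    e=c+d*sp[3]+hy*(tp[0]+tp[3])/2; print("edge mid",e.round(3),"corners",(c+d*sp[3]+hy*tp[0]).round(3),(c+d*sp[3]+hy*tp[3]).round(3))
    x=np.cross(hy,[0,0,1]); x*=np.sign(x[0])
    print("x",x.round(3),"hinge",(e-d*.2-n*.012).round(3))
print("bottle",C[195,507],"flask",C[230,447],C[232,395],"rim front",C[266,420],C[260,478],C[270,374],"table",C[300,340])
E
```

```text
big n [0.927 0.046 0.373] angle 1.188084174748093 hy [-0.049  0.999  0.   ] d(up) [-0.373 -0.018  0.928] 1585
s [-0.254 -0.252  0.078  0.08 ] t [-0.229 -0.217  0.13   0.133]
edge mid [ 0.478 -0.307  0.306] corners [ 0.487 -0.488  0.306] [ 0.469 -0.125  0.306]
x [ 0.999  0.049 -0.   ] hinge [ 0.542 -0.303  0.116]
small n [ 0.881 -0.156  0.447] angle 1.10710320351606 hy [ 0.175  0.985 -0.   ] d(up) [-0.44   0.078  0.894] 1304
s [-0.278 -0.274  0.057  0.06 ] t [-0.08  -0.079  0.088  0.133]
edge mid [0.561 0.265 0.301] corners [0.542 0.16  0.301] [0.579 0.37  0.301]
x [ 0.985 -0.175  0.   ] hinge [0.638 0.251 0.117]
bottle [ 0.54345506 -0.48339784  0.07277123] flask [ 0.4492447  -0.31719963  0.1114849 ] [ 0.44319345 -0.19802235  0.0931824 ] rim front [ 0.3662297  -0.27972549 -0.00092414] [ 0.38427026 -0.43262169 -0.00283925] [ 0.35364289 -0.15246942  0.06879833] table [ 0.27722368 -0.07741009 -0.00185598]
```

```bash
cat >> h.py <<'E'
def fit(p,C,poly,zmin=.09,verbose=1):
    m=np.zeros((400,640),np.uint8); cv2.fillPoly(m,[np.array(poly)],1)
    P=C[(m>0)&(p["z_map"]>0)]; P=P[P[:,2]>zmin]; rng=np.random.default_rng(0); best=None;bn=0
    for _ in range(400):
        a,b,c=P[rng.choice(len(P),3,replace=False)]; n=np.cross(b-a,c-a); l=np.linalg.norm(n)
        if l<1e-4: continue
        n/=l; k=(abs((P-a)@n)<.004).sum()
        if k>bn: bn=k;q=P[abs((P-a)@n)<.004]
    c=q.mean(0); n=np.linalg.svd(q-c,full_matrices=False)[2][2]; n*=np.sign(n[2])
    hy=np.cross([0,0,1],n); hy/=np.linalg.norm(hy); d=np.cross(n,hy); d*=np.sign(d[2])
    s=(q-c)@d;t=(q-c)@hy; sp=np.percentile(s,[1,99]);tp=np.percentile(t,[1,99])
    e=c+d*sp[1]+hy*tp.mean()
    print("inl",bn,len(P),"n",n.round(3),"a",np.arccos(n[2]).round(3),"hy",hy.round(3),"size",np.ptp(sp).round(3),np.ptp(tp).round(3))
    print("edge",e.round(3),"hinge(200)",(e-d*.2-n*.012).round(3),"low end",(c+d*sp[0]+hy*tp.mean()-n*.012).round(3))
    return c,n,hy,d,e
E
python3 - <<'E'
from h import *
import pickle
ps=pickle.load(open("ps0.pkl","rb"))
p=ps["top"]; C=cloud(p)
for poly in([(362,178),(490,163),(510,212),(375,226)],[(145,155),(185,122),(260,145),(228,177)]): fit(p,C,poly)
p=ps["side"]; C=cloud(p); fit(p,C,[(354,185),(370,150),(460,94),(464,105),(395,180)])
# bottle near case
B=ps["top"]; C=cloud(B); print(C[185:206:4,500:520:4].round(3).tolist())
print(C[200:275:5,440].round(3).tolist()); 
E
```

```text
inl 5371 5663 n [0.798 0.135 0.587] a 0.943 hy [-0.167  0.986  0.   ] size 0.201 0.236
edge [ 0.459 -0.255  0.308] hinge(200) [ 0.565 -0.237  0.139] low end [ 0.566 -0.237  0.138]
inl 2945 3174 n [ 0.793 -0.165  0.586] a 0.945 hy [ 0.204  0.979 -0.   ] size 0.196 0.158
edge [0.546 0.241 0.302] hinge(200) [0.651 0.219 0.133] low end [0.649 0.219 0.136]
inl 1733 2230 n [0.792 0.129 0.597] a 0.931 hy [-0.161  0.987  0.   ] size 0.199 0.235
edge [ 0.46  -0.254  0.306] hinge(200) [ 0.568 -0.236  0.139] low end [ 0.567 -0.236  0.14 ]
[[[0.583, -0.499, -0.002], [0.583, -0.509, 0.0], [0.583, -0.519, 0.003], [0.584, -0.531, 0.001], [0.585, -0.544, -0.002]], [[0.561, -0.471, 0.06], [0.559, -0.479, 0.068], [0.56, -0.489, 0.067], [0.56, -0.499, 0.069], [0.56, -0.508, 0.072]], [[0.548, -0.466, 0.071], [0.549, -0.477, 0.07], [0.55, -0.489, 0.066], [0.549, -0.498, 0.07], [0.549, -0.507, 0.073]], [[0.539, -0.467, 0.068], [0.539, -0.478, 0.068], [0.539, -0.487, 0.07], [0.539, -0.497, 0.072], [0.54, -0.509, 0.068]], [[0.53, -0.469, 0.062], [0.529, -0.476, 0.071], [0.529, -0.487, 0.069], [0.529, -0.497, 0.071], [0.529, -0.507, 0.071]], [[0.482, -0.364, 0.304], [0.522, -0.485, 0.05], [0.523, -0.499, 0.041], [0.53, -0.529, -0.002], [0.531, -0.54, -0.001]]]
[[0.495, -0.259, 0.26], [0.483, -0.255, 0.273], [0.471, -0.25, 0.291], [0.459, -0.246, 0.302], [0.449, -0.244, 0.308], [0.464, -0.311, 0.075], [0.452, -0.31, 0.077], [0.441, -0.314, 0.065], [0.431, -0.32, 0.042], [0.419, -0.322, 0.034], [0.406, -0.322, 0.033], [0.394, -0.322, 0.034], [0.379, -0.293, 0.135], [0.37, -0.331, -0.0], [0.357, -0.331, 0.002]]
```

Both cameras agree: opening about 0.94, hinge at (0.566, -0.236, 0.139), and a cover of 200 × 236 mm, which matches the given size. I'll rise, turn the tool onto the case axes and shut the fingers, then move over the cover.

```bash
python3 -m inch '[[[0,0,-40,0,0,0.09,0],[0,0,-40,0,0,0.09,0],[0,0,-40,0,0,0.085,0],[0,0,-40,0,0,0,0],[0,0,-10,0,0,0,0]]]'
cat > st.py <<'E'
from h import *
H=np.array([.5665,-.2365,.139]);X=np.array([.986,.165,0]);X/=np.linalg.norm(X);Y=np.cross([0,0,1],X)
from scipy.spatial.transform import Rotation as Ro
o=get_obs(); w=o["eef_rot"]; R=Ro.from_quat([w[1],w[2],w[3],w[0]]).as_matrix()
v=(o["tcp_pos"]+R[:,2]*.011-H)*1000; c=np.array([v@X,v@Y,v[2]])
print("t",o["time_s"],"tip case mm (x',y',z)",c.round(1),"F",o["contact_force"].round(1),"width",o["width"].round(3))
print("tool axes in case:",(np.c_[X,Y,[0,0,1]].T@R).round(3).tolist(),"q",o["joint_positions"].round(2))
E
python3 st.py
```

```text
time_s: 0.82
tcp_pos: [0.2407, -0.5236, 0.4197]
eef_rot: [0.006, 0.997, 0.083, 0.002]
contact_force: [-0.5, -0.6, 0.2]
width: 0.0255Traceback (most recent call last):
  File "st.py", line 6, in <module>
    print("t",o["time_s"],"tip case mm (x',y',z)",c.round(1),"F",o["contact_force"].round(1),"width",o["width"].round(3))
                                                                                                     ^^^^^^^^^^^^^^^^
AttributeError: 'float' object has no attribute 'round'
```

```bash
sed -i 's/o\["width"\].round(3)/round(float(o["width"]),3)/' st.py; python3 -m inch '[[[31,-23,0,0,0,0,0],[31,-23,0,0,0,0,0],[31,-23,0,0,0,0,0],[31,-23,0,0,0,0,0],[31,-23,0,0,0,0,0],[31,-23,0,0,0,0,0],[31,-23,0,0,0,0,0],[31,-23,0,0,0,0,0]]]' >/dev/null
python3 -m inch '[[[31,-23,0,0,0,0,0],[31,-23,0,0,0,0,0],[0,0,0,0,0,0,0],[0,0,0,0,0,0,0]]]'; python3 st.py
```

```text
time_s: 1.82
tcp_pos: [0.5089, -0.243, 0.4115]
eef_rot: [-0.0, 0.996, 0.085, -0.001]
contact_force: [-0.9, -0.2, -0.0]
width: -0.0001
t 1.8167 tip case mm (x',y',z) [-57.9   3.1 261.5] F [-0.9 -0.2 -0. ] width -0.0
tool axes in case: [[1.0, 0.004, -0.001], [0.004, -1.0, 0.0], [-0.001, -0.0, -1.0]] q [-0.47  0.25  1.25 -0.    1.64  0.94]
```

```bash
python3 -m inch '[[[0,0,35,0,0,0,0],[0,0,35,0,0,0,0],[0,0,30,0,0,0,0],[0,0,15,0,0,0,0],[0,0,0,0,0,0,0]]]'; python3 st.py; python3 - <<'E'
from h import *
p=get_image("side"); cv2.imwrite("pics/s1.png",cv2.resize(p["img"][60:260,300:540,::-1],None,fx=3,fy=3))
E
```

```text
time_s: 2.23
tcp_pos: [0.505, -0.2447, 0.2932]
eef_rot: [-0.002, 0.997, 0.082, -0.004]
contact_force: [0.5, -0.0, -1.0]
width: 0.0001
t 2.2333 tip case mm (x',y',z) [-62.1   2.1 143.2] F [ 0.5 -0.  -1. ] width 0.0
tool axes in case: [[1.0, -0.002, -0.007], [-0.002, -1.0, 0.005], [-0.007, -0.005, -1.0]] q [-0.47  0.27  1.5  -0.    1.37  0.94]
```

View pics/s1.png

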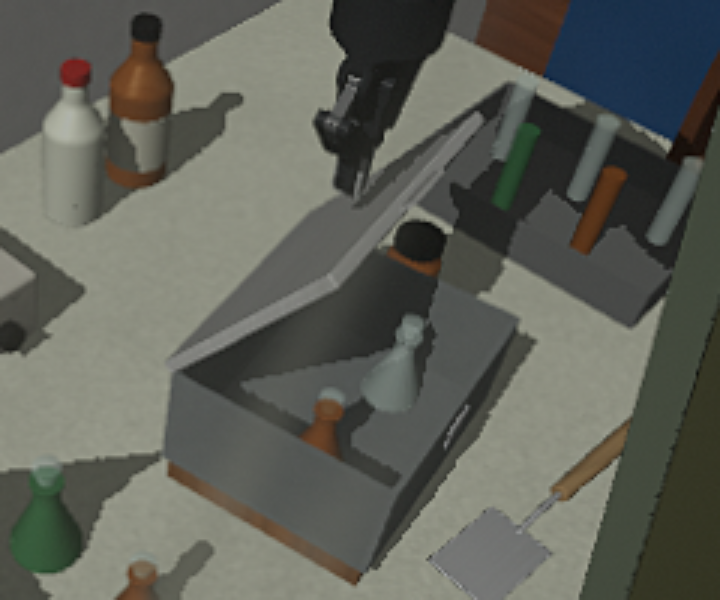

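The fingertips hover just above the outer face (crop 355,195), clear of the edge. I start the slow push along the cover's arc.

```bash
python3 -m inch '[[[-4,0,1,0,0,0,0],[-4,0,1,0,0,0,0],[-4,0,1,0,0,0,0],[-4,0,2,0,0,0,0],[-4,0,3,0,0,0,0],[-4,0,3,0,0,0,0],[-4,0,3,0,0,0,0],[-4,0,3,0,0,0,0]]]'; python3 st.py
```

```text
time_s: 2.95
tcp_pos: [0.4763, -0.25, 0.2808]
eef_rot: [0.001, 0.997, 0.083, 0.001]
contact_force: [2.0, 0.2, 4.1]
width: -0.0001
t 2.95 tip case mm (x',y',z) [-91.1   1.5 130.8] F [2.  0.2 4.1] width -0.0
tool axes in case: [[1.0, 0.0, 0.002], [0.0, -1.0, -0.001], [0.002, 0.001, -1.0]] q [-0.5   0.24  1.58 -0.    1.32  0.9 ]
```

```bash
python3 -m inch '[[[-4,0,3,0,0,0,0],[-4,0,3,0,0,0,0],[-4,0,3.5,0,0,0,0],[-3.5,0,3.5,0,0,0,0],[-3,0,3.5,0,0,0,0],[-3,0,3.5,0,0,0,0],[-3,0,4,0,0,0,0],[-3,0,4,0,0,0,0]]]'; python3 st.py
```

```text
time_s: 3.62
tcp_pos: [0.4487, -0.2541, 0.2517]
eef_rot: [-0.0, 0.997, 0.083, -0.0]
contact_force: [0.2, -0.6, 2.0]
width: -0.0001
t 3.6167 tip case mm (x',y',z) [-119.1    2.1  101.7] F [ 0.2 -0.6  2. ] width -0.0
tool axes in case: [[1.0, -0.0, -0.001], [-0.0, -1.0, 0.001], [-0.001, -0.001, -1.0]] q [-0.54  0.22  1.68  0.    1.24  0.87]
```

```bash
python3 -m inch '[[[-2.5,0,3,0,0,0,0],[-2.5,0,3,0,0,0,0],[-2,0,3.5,0,0,0,0],[-2,0,3.5,0,0,0,0],[-2,0,3.5,0,0,0,0],[-2,0,3.5,0,0,0,0],[-2,0,3.5,0,0,0,0],[-2,0,3.5,0,0,0,0]]]'; python3 st.py
```

```text
time_s: 4.28
tcp_pos: [0.4321, -0.257, 0.2248]
eef_rot: [-0.0, 0.997, 0.083, -0.0]
contact_force: [-1.3, 0.1, 2.4]
width: 0.0
t 4.2833 tip case mm (x',y',z) [-135.9    2.    74.8] F [-1.3  0.1  2.4] width 0.0
tool axes in case: [[1.0, -0.0, -0.0], [-0.0, -1.0, 0.0], [-0.0, -0.0, -1.0]] q [-0.56  0.22  1.75  0.    1.17  0.85]
```

```bash
python3 -m inch '[[[-1.5,0,3,0,0,0,0],[-1.5,0,3,0,0,0,0],[-1.5,0,3,0,0,0,0],[-1.5,0,3,0,0,0,0],[-1,0,3,0,0,0,0],[-1,0,3,0,0,0,0],[-1,0,3,0,0,0,0],[-1,0,3,0,0,0,0]]]'; python3 st.py;  python3 -m inch '[[[-1,0,3,0,0,0,0],[-1,0,3,0,0,0,0],[-1,0,3,0,0,0,0],[-0.5,0,3,0,0,0,0],[-0.5,0,3,0,0,0,0],[-0.5,0,2.5,0,0,0,0],[-0.5,0,2.5,0,0,0,0],[0,0,2.5,0,0,0,0]]]'; python3 st.py
```

```text
time_s: 4.95
tcp_pos: [0.4225, -0.2588, 0.201]
eef_rot: [0.0, 0.997, 0.083, -0.0]
contact_force: [-0.3, -0.0, 1.1]
width: -0.0001
t 4.95 tip case mm (x',y',z) [-145.7    1.8   51. ] F [-0.3 -0.   1.1] width -0.0
tool axes in case: [[1.0, -0.0, -0.0], [-0.0, -1.0, -0.0], [-0.0, 0.0, -1.0]] q [-0.57  0.23  1.81 -0.    1.11  0.83]
time_s: 5.62
tcp_pos: [0.4176, -0.2596, 0.1786]
eef_rot: [0.0, 0.997, 0.083, -0.0]
contact_force: [-0.9, -0.2, 1.6]
width: 0.0002
t 5.6167 tip case mm (x',y',z) [-150.7    1.8   28.6] F [-0.9 -0.2  1.6] width 0.0
tool axes in case: [[1.0, -0.0, -0.0], [-0.0, -1.0, -0.0], [-0.0, 0.0, -1.0]] q [-0.58  0.24  1.85 -0.    1.05  0.83]
```

```bash
python3 -m inch '[[[0,0,2,0,0,0,0],[0,0,2,0,0,0,0],[0,0,2,0,0,0,0],[0,0,2,0,0,0,0],[0,0,2,0,0,0,0],[0,0,1.5,0,0,0,0],[0,0,1.5,0,0,0,0],[0,0,1,0,0,0,0]]]'; python3 -m inch '[[[0,0,1,0,0,0,0],[0,0,1,0,0,0,0],[0,0,1,0,0,0,0],[0,0,0,0,0,0,0]]]'; python3 st.py; python3 - <<'E'
from h import *
p=get_image("side"); cv2.imwrite("pics/s2.png",cv2.resize(p["img"][60:260,300:540,::-1],None,fx=3,fy=3))
E
```

```text
time_s: 6.28
tcp_pos: [0.4176, -0.2596, 0.1646]
eef_rot: [0.0, 0.997, 0.083, -0.0]
contact_force: [-0.6, -1.1, 0.9]
width: -0.0004
time_s: 6.62
tcp_pos: [0.4177, -0.2595, 0.1616]
eef_rot: [-0.0, 0.997, 0.083, 0.0]
contact_force: [-0.3, -0.2, -0.9]
width: 0.0005
t 6.6167 tip case mm (x',y',z) [-150.5    1.8   11.6] F [-0.3 -0.2 -0.9] width 0.0
tool axes in case: [[1.0, -0.0, 0.0], [-0.0, -1.0, 0.0], [0.0, -0.0, -1.0]] q [-0.58  0.26  1.87  0.    1.01  0.83]
```

View pics/s2.png

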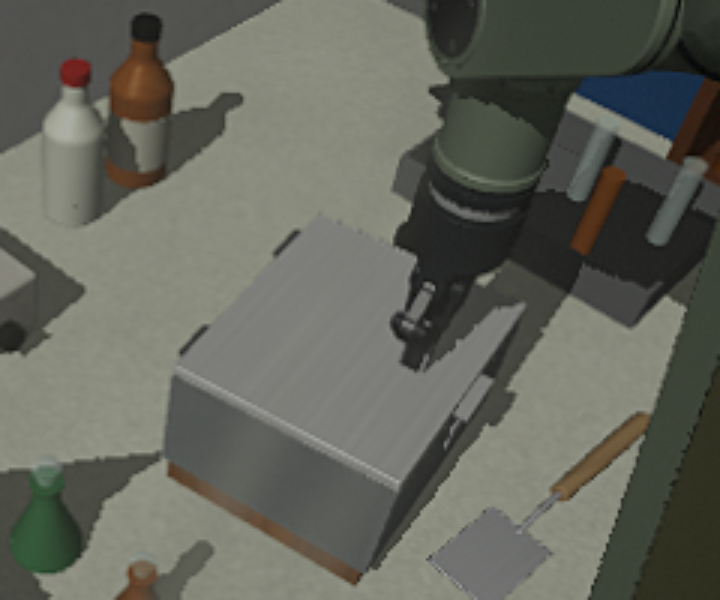

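The cover now lies almost flat on the rim with the tip on it (crop 415,360), but there is no stop force yet. I press on in 1 mm steps.

```bash
python3 -m inch '[[[0,0,1,0,0,0,0],[0,0,1,0,0,0,0],[0,0,0,0,0,0,0]]]';python3 -m inch '[[[0,0,1,0,0,0,0],[0,0,0,0,0,0,0]]]'
```

```text
time_s: 6.92
tcp_pos: [0.4177, -0.2596, 0.1597]
eef_rot: [0.0, 0.997, 0.083, 0.0]
contact_force: [-0.6, 0.6, 0.0]
width: 0.0001
time_s: 7.08
tcp_pos: [0.4177, -0.2596, 0.1587]
eef_rot: [0.0, 0.997, 0.083, 0.0]
contact_force: [0.6, -0.3, -0.7]
width: 0.0003
```

```bash
python3 -m inch '[[[0,0,1,0,0,0,0],[0,0,1,0,0,0,0],[0,0,0,0,0,0,0]]]';python3 -m inch '[[[0,0,1,0,0,0,0],[0,0,1,0,0,0,0],[0,0,0,0,0,0,0]]]'; python3 - <<'E'
from h import *
p=get_image("side"); C=cloud(p)
fit(p,C,[(362,180),(405,138),(428,150),(428,180),(440,200),(430,216)],.12)
p=get_image("top"); cv2.imwrite("pics/t3.png",cv2.resize(p["img"][130:300,340:540,::-1],None,fx=3,fy=3))
E
```

```text
time_s: 7.33
tcp_pos: [0.4177, -0.2596, 0.1577]
eef_rot: [0.0, 0.997, 0.083, 0.0]
contact_force: [-2.2, 1.5, 7.2]
width: -0.0003
time_s: 7.58
tcp_pos: [0.4177, -0.2596, 0.1576]
eef_rot: [0.001, 0.997, 0.083, 0.001]
contact_force: [-5.5, 3.3, 19.9]
width: 0.0002
inl 3202 3204 n [-0.001  0.001  1.   ] a 0.002 hy [-0.585 -0.811  0.   ] size 0.231 0.167
edge [ 0.584 -0.281  0.146] hinge(200) [ 0.422 -0.164  0.134] low end [ 0.397 -0.146  0.134]
```

The hard stop is reached: the force rose to 20 N with no further travel, and the cover is level within 0.002 rad. I lift off and check.

```bash
python3 -m inch '[[[0,0,-3,0,0,0,0],[0,0,-5,0,0,0,0],[0,0,-15,0,0,0,0],[0,0,-30,0,0,0,0],[0,0,-30,0,0,0,0],[0,0,-30,0,0,0,0],[0,0,-30,0,0,0,0],[0,0,0,0,0,0,0]]]'; python3 - <<'E'
from h import *
p=get_image("side"); C=cloud(p)
c,n,hy,d,e=fit(p,C,[(362,180),(405,138),(428,150),(428,180),(440,200),(430,216)],.12); print("centre z",c)
fit(p,C,[(172,248),(258,208),(262,214),(185,253)],.12)
p=get_image("top"); C=cloud(p); fit(p,C,[(145,155),(185,122),(260,145),(228,177)])
cv2.imwrite("pics/t4.png",p["img"][...,::-1])
E
```

```text
time_s: 8.35
tcp_pos: [0.4201, -0.2611, 0.3038]
eef_rot: [0.004, 0.997, 0.083, 0.005]
contact_force: [0.8, -1.0, 0.5]
width: -0.0002
inl 3201 3203 n [-0.001  0.001  1.   ] a 0.001 hy [-0.409 -0.913  0.   ] size 0.224 0.18
edge [ 0.582 -0.262  0.146] hinge(200) [ 0.4   -0.181  0.134] low end [ 0.378 -0.171  0.134]
centre z [ 0.48070768 -0.21996204  0.14625625]
inl 661 869 n [-0.964  0.191  0.185] a 1.385 hy [-0.194 -0.981  0.   ] size 0.018 0.148
edge [0.547 0.238 0.3  ] hinge(200) [0.522 0.242 0.101] low end [0.555 0.236 0.28 ]
inl 2945 3171 n [ 0.794 -0.165  0.586] a 0.945 hy [ 0.203  0.979 -0.   ] size 0.196 0.158
edge [0.546 0.241 0.302] hinge(200) [0.651 0.219 0.133] low end [0.649 0.22  0.137]
```

View pics/t4.png

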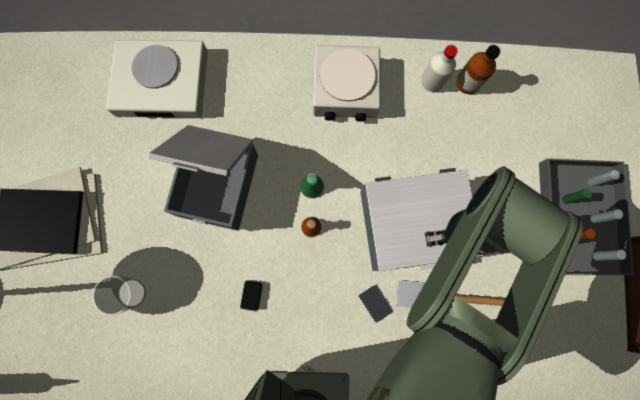

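The top view shows the large cover flat and shut (365–475, 170–268). The small cover is unchanged (opening 0.945 before and after), and the gripper is clear above the case.

```bash
python3 -c "
from cell import *
print(hand_in())"
```

```text
the job is handed in; nothing more can be done
None
```

The large case is shut and the job is handed in. I pushed its cover down along its arc with closed fingertips, at about 0.35 rad/s commanded and slower near the end. I pressed until it hit the hard stop at about 20 N, then lifted off. It took about 8.4 s of the 35 s allowed.

**Final checks:**
- **Large cover:** level to 0.001 rad, with its top at z = 0.146 m, and it stayed there after I lifted off.
- **Small cover:** opening 0.945 rad and edge position in the top view the same as before.
- **Gripper:** about 145 mm above the case and touching nothing.

**Disagreements:**
- **Height:** my first hinge height (0.139 m) was about 5 mm too high compared with the shut cover (0.134 m).
- **Force over the last stretch:** it read about zero over roughly the last 6 mm before the stop. The cover may have run slightly ahead of the fingers there. I could not measure its speed directly, so no slam is inferred from the slow push.
- **Side-view check of the small cover:** this fit came out at 1.385 rad because it caught the cover's thin front edge rather than its face. I discarded it.

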